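# Swap the sample vial at the back of the reagent caddy

### The arm

A 7-joint arm with a two-finger parallel gripper is mounted at the origin on a cart in front of the work surface, level with it; the furniture and walls round the work are solid. World frame = base frame: x ahead of the robot, y to its left, z up, the work surface at z = 0. Lengths are in m, angles in rad, forces in N, time in s.
With the tool pointing down it reaches from about 0.4 to 0.875 m from the base axis. Payload 19.3 kg.
Tool frame: the origin (TCP) lies between the finger pads; the fingertips stand tips_ahead ahead of it and the grasp point (between the pads) is the TCP (tips_ahead is the distance from the TCP to the fingertips, in m); z points along the fingers, x is the direction in which the jaws open and shut, and the axes are right-handed (so a half turn about z gives the same grasp; the last joint's range is limited). The gripper opens to 85 mm and grips with 20 to 120 N. Pads are 22 mm wide; open, the fingers measure 114 mm over their backs; the gripper's body (76 mm by 85 mm) begins 54 mm behind the grasp point. The pads swing forward as they close: fully open they stand 13 mm farther back than shut.
Start: joints at [1.125, 0.521, -0.036, 1.599, 0.021, 1.021, -0.113], TCP at [0.229, -0.581, 0.25] pointing down, gripper open.
Joint ranges: [-2.91, 2.91], [-0.3, 2.13], [-1.5, 1.42], [0.17, 2.43], [-1.26, 4.41], [0.16, 1.93], [-2.52, 2.52]. Speed limits (rad/s): [1.89, 1.89, 2.39, 2.39, 3.01, 3.01, 3.01].

### API

Orientations are given as a unit quaternion [x, y, z, w].
In Python, from rig import observe, capture, hand_in, tips_ahead gives the robot as it stands. The module is installed in compiled form; this text tells all that it offers.
- The arm moves only by the tool jog_arm, never from a script. Its argument "rows" is a list of rows, each a list of 3 entries, a list of its own where there are three numbers: the gripper's target within -1 to 1 (fully open at 1, half-way at 0, shut at -1), then the shift along the world's x, y, z in cm, then the turn, a rotation vector about the world's x, y, z in rad. In form: [[fingers, [dx, dy, dz], [wx, wy, wz]], ...]. A call has 1 to 12 rows; each row is the pose to reach, as a shift and turn from the pose commanded when the call began; what a row does not reach only later rows make up. A row lasts 1/8 s, in which the tool goes at most 62.5 mm and 10.7 degrees, less where a joint would pass 70% of its speed; a pose out of reach is approached as far as the arm can. A call with a gripper value outside its range is refused whole. The fingers move at their own pace and stop on an object; "newtons" is the grip in N (left out, the last holds). Time passes only in rows, so rows that repeat a pose let the fingers close. It gives the time, the measured TCP pose, the force and the opening at its end, in the units of the state.
- observe(): the state, without advancing time (a new reading comes with each control period).
- capture(name): name is "scene" or "top" or "wrist"; returns a dict with "color" (400x640x3 uint8, red, green, blue), "range_z" (400x640 float32, m along the optical axis (not along the pixel's ray), 0 where there is no reading), "intrinsics" (3x3 intrinsics, pixels), "k1" (the pictures are not rectified: a ray, as slopes to the right and down, at radius r is drawn at 1 + k1 r^2 times it, then the intrinsics apply), "world_to_cam" (4x4, takes a point from world to camera coordinates). Camera axes: x right, y up, looking along -z (the intrinsics and any distortion apply to the point x, -y, -z); pixel columns grow to the right and rows downward; lengths in m; the calibration is good to about 2 mm. A picture is of the moment at which its call begins.
- hand_in(): hands the job in, once; it reports no verdict.
The state is a dict: "clock": time; "q": joint angles; "dq": joint speeds; "effort": joint torques, N m; "tool_pos": TCP position; "orientation": TCP orientation; "contact_force": force on the tool from outside, world axes, zero at the start; "moment": the same for the moment, N m; "gripper_width": opening from 0.0 (shut) to 1.0 (fully open).
Only numpy, scipy, OpenCV 4.12 (cv2) and the standard library are available. Lean on these libraries where they do the work, as an engineer would, in place of code of your own. Each camera call takes 0.05 s, during which the arm holds its last target. There are 200 camera calls.

### The job

Clear the amber dropper bottle and the yellow jar out of the caddy onto the blue mat, then move the black-capped vial that stood behind them into the red tray, and only then stand the green-capped vial in its place on the white spot. Last, put the bottle back on the blue spot and the jar back on the yellow spot, each well centred. Everything stays upright and ends released, and the white-capped vial is left alone.

Things in the scene. Friction and masses are not known exactly. Their poses are not given: they have to be found in the camera images.
- bottle: amber glass dropper bottle with a black teat on top, loose, about 0.07 kg, starts upright on the blue spot of the caddy. Round body 33 mm across from the foot up to 65 mm, black cap and teat 22 mm across above that, total height 106 mm. Origin: centre of the underside; z up along its axis. Grasp across the body
- jar: yellow screw-lid jar, loose, about 0.17 kg, starts upright on the yellow spot of the caddy. 61 mm across, 84 mm high; the straight side to grasp runs from the foot to 67 mm. Origin: centre of the underside; z up along its axis
- black_vial: glass sample vial with a black screw cap (the used one), loose, about 0.02 kg, starts upright on the white spot at the back of the caddy, behind and between the bottle and the jar. 25 mm across, 50 mm high, the cap 24 mm across from 40 mm up. Origin: centre of the underside; z up
- green_vial: glass sample vial with a green screw cap (the fresh one), loose, same size as the black-capped vial: 25 mm across, 50 mm high. Stands upright on the bare worktop on the robot's left. Origin: centre of the underside; z up
- white_vial: glass sample vial with a white screw cap, loose, same size again (25 mm across, 50 mm high), upright on the bare worktop on the robot's left. Not part of the job: leave it where it is
- seat_vial: flat white spot, 36 mm across, at the back of a fixed flat grey caddy (140 mm deep, 170 wide, floor 4 mm above the worktop, 8 mm high lip at back and sides). Origin: its centre, at the caddy's floor; x to the caddy's back, y left, z up. The blue and yellow spots lie at x -34, y +40 or -40 mm from it (sides change); lip at x +44 and y +-79 mm. No gripper fits round the vial while bottle and jar stand there
- seat_bottle: flat blue spot, 50 mm across, on the floor of the caddy: the bottle's place. Origin: centre of the spot at the floor of the caddy, 4 mm above the worktop; axes as for the white spot
- seat_jar: flat yellow spot, 66 mm across, on the floor of the caddy: the jar's place. Origin: centre of the spot at the floor of the caddy, 4 mm above the worktop; axes as for the white spot
- mat: fixed flat blue mat, 90 mm (x) by 180 mm (y), 3 mm thick, on the worktop in front of the sink: the side area for bottle and jar, which fit on it side by side along y. Origin: centre of its underside on the worktop; x across, y along, z up
- red_tray: fixed small red square tray for used vials, 66 by 66 mm outside, walls 3 mm thick and 12 mm high, inner floor 3 mm above the worktop, on the robot's left. Origin: centre of its underside on the worktop; x and y along its sides, z up

How it is judged:
On the way, in this order (a step that is already met when the one before it is completed fails the run):
1. bottle and jar stand released on the blue mat, while the black-capped vial still stands within 30 mm of the white spot's centre (angle between each of bottle, jar, black_vial's own z axis and vertical below 0.15 rad and contact force between the fingers and bottle below 0.1 N and linear speed of each of bottle, jar, black_vial below 0.03 m/s and x of bottle in the frame of mat between -0.042 and 0.042 m and y of bottle in the frame of mat between -0.087 and 0.087 m and height (world z) of each of bottle, jar below 0.01 m and contact force between the fingers and jar below 0.1 N and x of jar in the frame of mat between -0.042 and 0.042 m and y of jar in the frame of mat between -0.087 and 0.087 m and contact force between the fingers and black_vial below 0.1 N and horizontal distance between black_vial and seat_vial below 0.03 m and height (world z) of black_vial below 0.012 m), for 0.2 s.
2. the black-capped vial stands released in the red tray, bottle and jar still on the mat (angle between each of bottle, jar, black_vial's own z axis and vertical below 0.15 rad and contact force between the fingers and bottle below 0.1 N and linear speed of each of bottle, jar, black_vial below 0.03 m/s and x of bottle in the frame of mat between -0.042 and 0.042 m and y of bottle in the frame of mat between -0.087 and 0.087 m and height (world z) of each of bottle, jar, black_vial below 0.01 m and contact force between the fingers and jar below 0.1 N and x of jar in the frame of mat between -0.042 and 0.042 m and y of jar in the frame of mat between -0.087 and 0.087 m and contact force between the fingers and black_vial below 0.1 N and x of black_vial in the frame of red_tray between -0.024 and 0.024 m and y of black_vial in the frame of red_tray between -0.024 and 0.024 m), for 0.2 s.
3. the green-capped vial stands released on the white spot within 12 mm of its centre, bottle and jar still on the mat (all of step 2 and angle between green_vial's own z axis and vertical below 0.15 rad and contact force between the fingers and green_vial below 0.1 N and linear speed of green_vial below 0.03 m/s and horizontal distance between green_vial and seat_vial below 0.012 m and height (world z) of green_vial below 0.012 m), for 0.2 s.
At the end, for the whole second after the job is handed in: Bottle on the blue spot and jar on the yellow spot, each within 13 mm of its centre; green-capped vial on the white spot within 12 mm; black-capped vial on the floor of the red tray; all four upright (within 0.15 rad), released and at rest (angle between each of bottle, jar, green_vial, black_vial's own z axis and vertical below 0.15 rad and contact force between the fingers and bottle below 0.1 N and linear speed of each of bottle, jar, green_vial, black_vial below 0.03 m/s and horizontal distance between bottle and seat_bottle below 0.013 m and height (world z) of each of bottle, jar, green_vial below 0.012 m and contact force between the fingers and jar below 0.1 N and horizontal distance between jar and seat_jar below 0.013 m and contact force between the fingers and green_vial below 0.1 N and horizontal distance between green_vial and seat_vial below 0.012 m and contact force between the fingers and black_vial below 0.1 N and x of black_vial in the frame of red_tray between -0.024 and 0.024 m and y of black_vial in the frame of red_tray between -0.024 and 0.024 m and height (world z) of black_vial below 0.01 m); the robot touches nothing.
It fails at once if the white-capped vial was moved more than 15 mm (distance of white_vial from where it was at the start of the episode above 0.015 m).
It fails at once if bottle tipped over (angle between bottle's own z axis and vertical above 0.7 rad).
It fails at once if jar tipped over (angle between jar's own z axis and vertical above 0.7 rad).
It fails at once if black-capped vial tipped over (angle between black_vial's own z axis and vertical above 0.7 rad).
It fails at once if green-capped vial tipped over (angle between green_vial's own z axis and vertical above 0.7 rad).
It also fails if it takes over 128 s, if anything falls off the work surface, if the arm or the gripper's body presses on something with over 40 N, if the wrist force passes 120 N, or if a joint passes its speed limit or range.

## Working session

There is one attempt and no reset: what is moved stays moved. The work goes in short steps, Python scripts to look and compute and a tool call to move; the robot and the scene stay as the last step left them, time stands still between calls to the robot, and variables do not carry over. Pictures are saved under pics/ and viewed, about 12 in all and at most 16, crops included, and the job is handed in when it is done.

Besides the shell and the picture viewer there is one more tool, called after ">>>" in YAML: its name, and indented under it one key for each argument. jog_arm: Moves the arm, as the interface text tells. Its arguments: {"type":"object","properties":{"rows":{"type":"array"},"newtons":{"type":"number"}},"required":["rows"]}

```bash
mkdir -p pics; cat > h.py <<'E'
import numpy as np, cv2
from rig import observe, capture, hand_in, tips_ahead
def cloud(c):
    """world xyz for every pixel"""
    h,w=c['range_z'].shape; K=np.array(c['intrinsics'],float)
    u,v=np.meshgrid(np.arange(w),np.arange(h))
    xd=(u-K[0,2])/K[0,0]; yd=(v-K[1,2])/K[1,1]
    x,y=xd.copy(),yd.copy()
    for _ in range(8):
        f=1+c['k1']*(x*x+y*y); x,y=xd/f,yd/f
    z=c['range_z']; P=np.stack([x*z,-y*z,-z,np.ones_like(z)],-1)
    W=P@np.linalg.inv(np.array(c['world_to_cam'])).T
    W[z<=0]=np.nan
    return W[...,:3]
def shot(name,file):
    c=capture(name); cv2.imwrite('pics/'+file,c['color'][...,::-1]); W=cloud(c)
    np.savez(''+file[:-4]+'.npz',W=W,color=c['color']); return c,W
E
python3 - <<'E'
from h import *
print(tips_ahead if not callable(tips_ahead) else tips_ahead()); print(observe())
for n in ('scene','top'):
    c,W=shot(n,n+'0.png'); print(n,c['intrinsics'],c['k1'],np.array(c['world_to_cam']).round(3).tolist())
E
```

```text
0.019
{'clock': 0.0, 'q': array([ 1.12482699,  0.52200945, -0.03632584,  1.59999297,  0.02119545,
        1.02106795, -0.11280749]), 'dq': array([-1.26004575e-04,  1.75904705e-03,  2.13364656e-06, -1.30229944e-03,
       -1.14692924e-03,  6.68567933e-04, -2.65994228e-04]), 'effort': array([ 5.07363748e-04, -9.27119064e+01,  1.97984509e+00, -3.69944322e+01,
        1.77132612e-02,  8.25872499e-03, -1.27956368e-04]), 'tool_pos': array([ 0.22922586, -0.58112323,  0.24973395]), 'orientation': array([ 8.26730887e-01, -5.62597318e-01, -4.71427598e-04, -2.76363821e-04]), 'contact_force': array([-0.57270747, -0.12329232,  0.18496985]), 'moment': array([ 0.03853025, -0.03105441, -0.00858877]), 'gripper_width': 0.9991152876100928}
scene [[513.27302223   0.         324.99021038]
 [  0.         513.27302223 199.37092991]
 [  0.           0.           1.        ]] -0.10166735160615105 [[0.509, -0.861, -0.009, -0.285], [0.42, 0.239, 0.875, -0.226], [-0.751, -0.449, 0.484, -1.022], [0.0, 0.0, 0.0, 1.0]]
top [[442.57673222   0.         316.63524706]
 [  0.         442.57673222 196.92650219]
 [  0.           0.           1.        ]] -0.07320811080408686 [[-0.027, -1.0, 0.011, 0.001], [0.993, -0.026, 0.115, -0.527], [-0.115, 0.014, 0.993, -1.055], [0.0, 0.0, 0.0, 1.0]]
```

View pics/scene0.png

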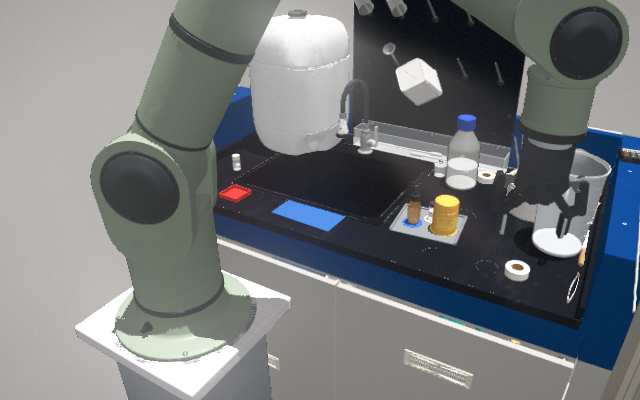

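View pics/top0.png

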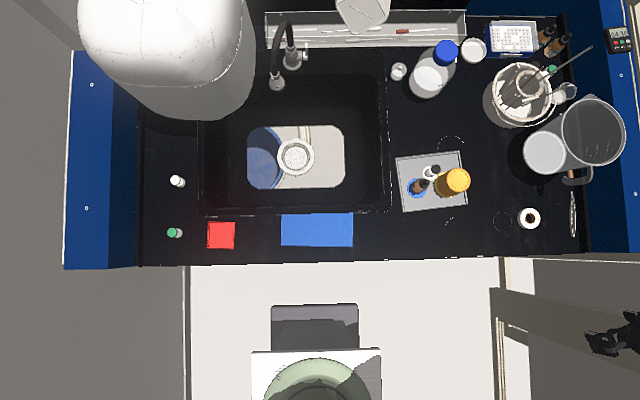

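Scene: bottle at about (413,212) and jar at (446,215) in the grey caddy, mat at (308,215), red tray at (235,193). In the top view the bottle is at (418,187), black vial (431,171), jar (455,181), green vial (175,232), white vial (177,180), tray (221,235) and mat (317,229).

```bash
cat > m.py <<'E'
from h import *
d=np.load('top0.npz'); W,C=d['W'],d['color']; hsv=cv2.cvtColor(C,cv2.COLOR_RGB2HSV)
def box(u0,v0,u1,v1): 
    m=np.zeros(W.shape[:2],bool); m[v0:v1,u0:u1]=1; return m
def rep(n,m):
    p=W[m]; p=p[~np.isnan(p[:,0])]
    print(n,len(p),'med',np.median(p,0).round(4),'mid',((np.percentile(p,1,0)+np.percentile(p,99,0))/2).round(4),'ext',(np.percentile(p,99,0)-np.percentile(p,1,0)).round(3))
    r=cv2.minAreaRect((p[:,:2]*1000).astype(np.float32)); print('   rect',np.round(r[0],1),np.round(r[1],1),round(r[2],1))
H,S,V=hsv[...,0],hsv[...,1],hsv[...,2]; z=W[...,2]
blue=(H>100)&(H<125)&(S>120); 
rep('mat',box(270,205,365,255)&blue&(z<.02))
rep('blue spot',box(395,150,440,210)&blue&(z<.02))
rep('tray',box(200,215,242,255)&((H<8)|(H>172))&(S>120))
rep('traywall',box(200,215,242,255)&((H<8)|(H>172))&(S>120)&(z>.008))
rep('caddy',box(390,145,475,218)&(z>.0015)&(z<.02))
rep('jar top',box(435,160,480,205)&(z>.076))
for n,b in (('bottle',(405,165,435,205)),('bottle top',(405,165,435,205)),('green',(160,220,190,245)),('white',(165,170,192,195))):
    rep(n,box(*b)&(z>(.095 if 'top' in n else .075 if 'bot' in n else .042)))
rep('black',box(420,158,442,182)&(z>.042)&(z<.056))
big=cv2.resize(C[140:220,385:485],None,fx=7,fy=7,interpolation=cv2.INTER_CUBIC)
cv2.imwrite('pics/crop0.png',big[...,::-1])
s=[np.round(W[v,u],3) for u,v in ((210,236),(177,200),(385,230),(150,150))];print(s)
E
python3 m.py
```

```text
mat 2378 med [ 0.4478 -0.0141  0.0033] mid [ 0.4473 -0.0114  0.0033] ext [0.082 0.177 0.009]
   rect [449.4 -12.6] [180.8  85.1] 88.4
blue spot 117 med [ 0.5358 -0.2568  0.0054] mid [ 0.5457 -0.2652  0.0058] ext [0.046 0.045 0.008]
   rect [ 542.9 -261.9] [47.3 38.4] 35.0
tray 769 med [0.4408 0.2293 0.0036] mid [0.4414 0.2289 0.0062] ext [0.068 0.069 0.018]
   rect [441.1 230. ] [73.  68.7] 86.2
traywall 138 med [0.4408 0.2303 0.0114] mid [0.4414 0.2272 0.0124] ext [0.068 0.067 0.008]
   rect [441.5 226.9] [65.1 66.1] 86.8
caddy 3264 med [ 0.5655 -0.2923  0.0044] mid [ 0.5634 -0.3085  0.0074] ext [0.181 0.215 0.012]
   rect [ 564.3 -310.8] [223.1 186.9] 88.3
jar top 505 med [ 0.5515 -0.3455  0.0874] mid [ 0.5525 -0.3468  0.0853] ext [0.054 0.058 0.014]
   rect [ 552.5 -347. ] [57.3 59.8] 4.2
bottle 71 med [ 0.5457 -0.2654  0.0852] mid [ 0.5471 -0.268   0.0937] ext [0.018 0.02  0.036]
   rect [ 547.1 -267.2] [19.5 16.9] 30.6
bottle top 24 med [ 0.5463 -0.2663  0.1068] mid [ 0.5466 -0.2674  0.1034] ext [0.009 0.011 0.016]
   rect [ 546.6 -267.2] [11.1  8.5] 85.4
green 78 med [0.4488 0.3368 0.0497] mid [0.4488 0.3379 0.0478] ext [0.019 0.021 0.01 ]
   rect [448.8 337.9] [21.9 19.4] 87.9
white 79 med [0.5745 0.3303 0.0496] mid [0.5742 0.3311 0.0478] ext [0.021 0.023 0.011]
   rect [574.1 330.9] [23.1 21.4] 87.8
black 74 med [ 0.5832 -0.3053  0.0525] mid [ 0.5753 -0.3065  0.0492] ext [0.039 0.025 0.013]
   rect [ 577.4 -310.8] [41.1 22.2] 41.2
[array([0.439, 0.255, 0.001]), array([0.531, 0.339, 0.001]), array([ 0.442, -0.183,  0.001]), array([0.662, 0.411, 0.002])]
```

View pics/crop0.png

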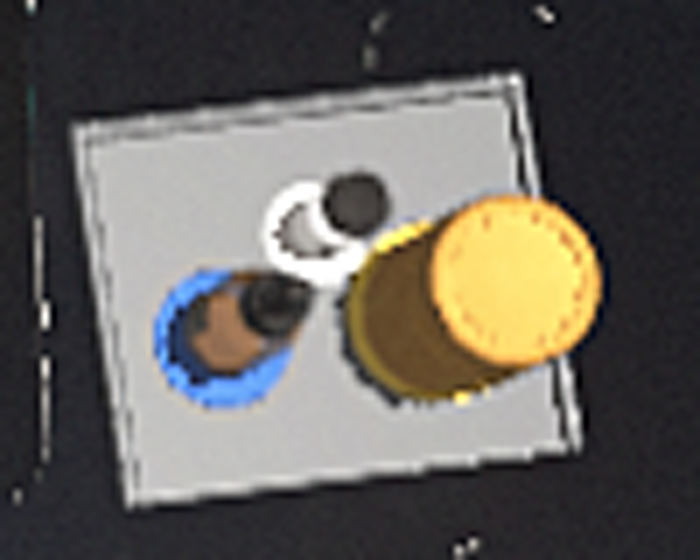

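The crop shows the caddy corners at about (73,125), (518,75), (580,448) and (130,507), with the white spot at (318,232), the blue spot at (225,340) and the jar over the yellow spot. I'll turn those into a caddy pose.

```bash
cat >> h.py <<'E'
def hit(c,u,v,z):
    """world point of pixel ray at height z"""
    K=np.array(c['intrinsics'],float); n=cv2.undistortPoints(np.array([[[u,v]]],float),K,np.array([c['k1'],0,0,0]))[0,0]
    M=np.array(c['world_to_cam']); R,t=M[:3,:3],M[:3,3]
    o=-R.T@t; d=R.T@np.array([n[0],-n[1],-1]); return o+d*(z-o[2])/d[2]
E
python3 - <<'E'
from h import *
c=capture('top'); 
q=lambda x,y:(385+(x+.5)/7-.5,140+(y+.5)/7-.5)
P=[hit(c,*q(*p),z)[:2] for p,z in (((73,125),.008),((518,75),.008),((580,448),.004),((130,507),.004))]
P=np.array(P); print(P.round(4), [np.linalg.norm(P[i]-P[i-1]).round(4) for i in range(4)])
for a,b in ((3,0),(2,1)): d=P[b]-P[a]; print('yaw x',np.degrees(np.arctan2(d[1],d[0])))
for a,b in ((1,0),(2,3)): d=P[b]-P[a]; print('yaw y',np.degrees(np.arctan2(-d[0],d[1])))
ctr=P.mean(0); print('ctr',ctr)
print('white',hit(c,*q(318,232),.004),'blue',hit(c,*q(225,340),.004))
for y in (4,5,6,7):
    a=np.radians(y); X=np.array([np.cos(a),np.sin(a)]);Y=np.array([-X[1],X[0]]); s=ctr+.026*X
    print(y,'seatV',s.round(4),'B',(s-.034*X+.04*Y).round(4),'J',(s-.034*X-.04*Y).round(4))
E
```

```text
[[ 0.6249 -0.2157]
 [ 0.64   -0.3812]
 [ 0.5025 -0.3963]
 [ 0.4857 -0.2304]] [np.float64(0.14), np.float64(0.1662), np.float64(0.1383), np.float64(0.1668)]
yaw x 5.992506725459261
yaw x 6.263857949360157
yaw y 5.200424491928991
yaw y 5.796119059180892
ctr [ 0.56328228 -0.30591779]
white [ 0.58409585 -0.30447739  0.004     ] blue [ 0.545306   -0.26806954  0.004     ]
4 seatV [ 0.5892 -0.3041] B [ 0.5525 -0.2666] J [ 0.5581 -0.3464]
5 seatV [ 0.5892 -0.3037] B [ 0.5518 -0.2668] J [ 0.5588 -0.3465]
6 seatV [ 0.5891 -0.3032] B [ 0.5511 -0.267 ] J [ 0.5595 -0.3465]
7 seatV [ 0.5891 -0.3027] B [ 0.5505 -0.2672] J [ 0.5602 -0.3466]
```

>>> jog_arm:
  rows:
    - [0.35,[10,10,0],[0,0,0.4]]
    - [0.35,[31.8,31.4,0],[0,0,1.46]]
    - [0.35,[31.8,31.4,0],[0,0,1.46]]
    - [0.35,[31.8,31.4,0],[0,0,1.46]]
    - [0.35,[31.8,31.4,0],[0,0,1.46]]
    - [0.35,[31.8,31.4,0],[0,0,1.46]]
    - [0.35,[31.8,31.4,0],[0,0,1.46]]
    - [0.35,[31.8,31.4,0],[0,0,1.46]]
    - [0.35,[31.8,31.4,0],[0,0,1.46]]
    - [0.35,[31.8,31.4,0],[0,0,1.46]]
    - [0.35,[31.8,31.4,0],[0,0,1.46]]
    - [0.35,[31.8,31.4,0],[0,0,1.46]]
  newtons: 30

```text
clock: 1.65
tool_pos: [0.547, -0.2679, 0.2504]
orientation: [0.991, 0.131, -0.0, 0.0]
contact_force: [-0.1, -0.6, 0.6]
gripper_width: 0.674
```

Direct spot readings and object readings agree to about 2 mm: bottle ≈ (.547,-.2675), jar ≈ (.5535,-.347), white spot ≈ (.5845,-.304), yaw ≈ 5.5°. Descending over the bottle.

>>> jog_arm:
  rows:
    - [0.35,[0,0,-5],[0,0,0]]
    - [0.35,[0,0,-10],[0,0,0]]
    - [0.35,[0,0,-13],[0,0,0]]
    - [0.35,[0,0,-15],[0,0,0]]
    - [0.35,[0,0,-16.5],[0,0,0]]
    - [0.35,[0,0,-17.5],[0,0,0]]
    - [0.35,[0,0,-18.3],[0,0,0]]
    - [0.35,[0,0,-18.7],[0,0,0]]
    - [0.35,[0,0,-18.7],[0,0,0]]

```text
clock: 2.78
tool_pos: [0.5474, -0.2674, 0.0634]
orientation: [0.991, 0.132, 0.0, 0.0]
contact_force: [-1.3, -0.4, -0.2]
gripper_width: 0.676
```

```bash
python3 - <<'E'
from h import *
shot('wrist','w1.png'); c,W=shot('scene','s1.png'); a=cv2.imread('pics/s1.png')[120:260,360:520]
b=cv2.imread('pics/w1.png'); cv2.imwrite('pics/m1.png',np.vstack([cv2.resize(b,(480,300)),cv2.resize(a,(340,298))] if 0 else [cv2.resize(b,(480,300)),cv2.copyMakeBorder(cv2.resize(a,(343,300)),0,0,0,137,cv2.BORDER_CONSTANT)]))
E
```

```text
(no output)
```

View pics/m1.png

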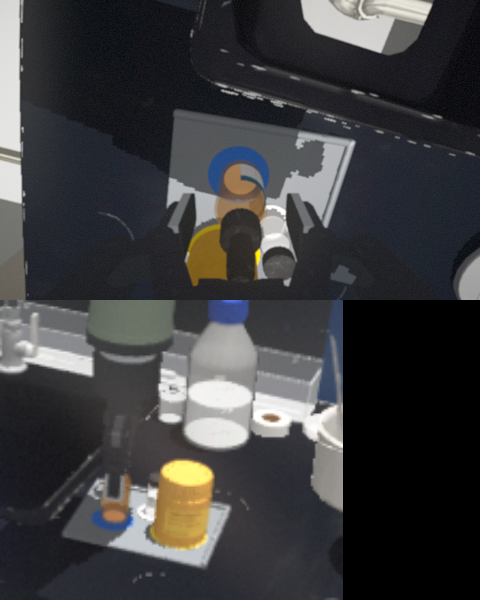

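The fingers straddle the bottle (wrist view, bottle at about (240,195), fingers at x≈180 and 295), clear of vial and jar. Closing and lifting.

>>> jog_arm:
  rows:
    - [-0.6,[0,0,0],[0,0,0]]
    - [-0.6,[0,0,0],[0,0,0]]
    - [-0.6,[0,0,0],[0,0,0]]
    - [-0.6,[0,0,0],[0,0,0]]
    - [-0.6,[0,0,0],[0,0,0]]
    - [-0.6,[0,0,0],[0,0,0]]
    - [-0.6,[0,0,0.5],[0,0,0]]
    - [-0.6,[0,0,2],[0,0,0]]
    - [-0.6,[0,0,5],[0,0,0]]
    - [-0.6,[0,0,9],[0,0,0]]
    - [-0.6,[0,0,9.6],[0,0,0]]
  newtons: 30

```text
clock: 4.25
tool_pos: [0.5485, -0.2679, 0.1628]
orientation: [0.991, 0.132, 0.002, 0.001]
contact_force: [-0.3, 0.1, 0.1]
gripper_width: 0.377
```

>>> jog_arm:
  rows:
    - [-0.6,[-2,6,0],[0,0,0]]
    - [-0.6,[-4,12,0],[0,0,0]]
    - [-0.6,[-6,18,0],[0,0,0]]
    - [-0.6,[-8,24,0],[0,0,0]]
    - [-0.6,[-9.3,29,0],[0,0,0]]
    - [-0.6,[-9.8,31.3,0],[0,0,0]]
    - [-0.6,[-9.8,31.3,0],[0,0,0]]
    - [-0.6,[-9.8,31.3,-3],[0,0,0]]
    - [-0.6,[-9.8,31.3,-6],[0,0,0]]
    - [-0.6,[-9.8,31.3,-8],[0,0,0]]
    - [-0.6,[-9.8,31.3,-9],[0,0,0]]
    - [-0.6,[-9.8,31.3,-9],[0,0,0]]

```text
clock: 5.75
tool_pos: [0.4493, 0.0452, 0.0691]
orientation: [0.991, 0.132, -0.0, 0.0]
contact_force: [0.4, -0.0, -1.3]
gripper_width: 0.378
```

>>> jog_arm:
  rows:
    - [-0.6,[0,0,-0.4],[0,0,0]]
    - [-0.6,[0,0,-0.6],[0,0,0]]
    - [-0.6,[0,0,-0.6],[0,0,0]]
    - [-0.6,[0,0,-0.6],[0,0,0]]

```text
clock: 6.25
tool_pos: [0.4495, 0.0456, 0.0635]
orientation: [0.991, 0.132, 0.0, 0.0]
contact_force: [0.3, 0.9, -0.5]
gripper_width: 0.375
```

>>> jog_arm:
  rows:
    - [-0.6,[0,0,-0.1],[0,0,0]]
    - [-0.6,[0,0,-0.1],[0,0,0]]
    - [0.0,[0,0,-0.1],[0,0,0]]
    - [0.35,[0,0,-0.1],[0,0,0]]
    - [0.35,[0,0,-0.1],[0,0,0]]
    - [0.35,[0,0,-0.1],[0,0,0]]
    - [0.35,[0,0,2],[0,0,0]]
    - [0.35,[0,0,6],[0,0,0]]
    - [0.6,[0,0,11],[0,0,0]]
    - [1,[0,0,14],[0,0,0]]
    - [1,[0,0,14],[0,0,0]]

```text
clock: 7.62
tool_pos: [0.4503, 0.0456, 0.2051]
orientation: [0.991, 0.132, 0.002, 0.0]
contact_force: [0.4, -0.5, -0.4]
gripper_width: 0.997
```

>>> jog_arm:
  rows:
    - [1,[1.5,-6,0],[0,0,-0.15]]
    - [1,[3,-12,0],[0,0,-0.3]]
    - [1,[5,-18,0],[0,0,-0.45]]
    - [1,[6.5,-24,0],[0,0,-0.6]]
    - [1,[8,-30,0],[0,0,-0.75]]
    - [1,[9.5,-36,0],[0,0,-0.87]]
    - [1,[10.3,-39.2,0],[0,0,-0.87]]
    - [1,[10.3,-39.2,0],[0,0,-0.87]]
    - [1,[10.3,-39.2,0],[0,0,-0.87]]
    - [1,[10.3,-39.2,-3],[0,0,-0.87]]
    - [1,[10.3,-39.2,-6],[0,0,-0.87]]
    - [1,[10.3,-39.2,-6],[0,0,-0.87]]

```text
clock: 9.12
tool_pos: [0.5515, -0.3447, 0.1414]
orientation: [0.955, -0.297, -0.002, -0.0]
contact_force: [-0.1, 0.5, 0.8]
gripper_width: 1.0
```

```bash
python3 - <<'E'
from h import *
shot('wrist','w2.png'); c,W=shot('top','t2.png')
a=cv2.imread('pics/t2.png')[140:260,280:490]; b=cv2.imread('pics/w2.png')
cv2.imwrite('pics/m2.png',np.vstack([cv2.resize(b,(480,300)),cv2.resize(a,(480,274))]))
E
```

```text
(no output)
```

View pics/m2.png

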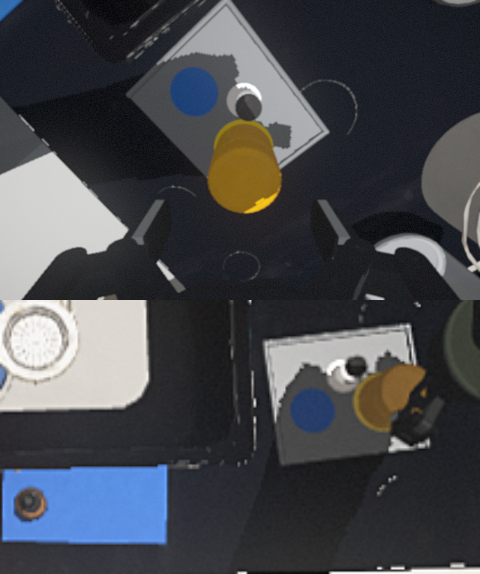

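The jar sits midway between the open fingers (x≈165 and 318 in the wrist view), and the bottle stands on the mat at (30,503) in the lower panel. Descending.

>>> jog_arm:
  rows:
    - [1,[0.1,-0.1,-2.5],[0,0,0]]
    - [1,[0.1,-0.1,-5],[0,0,0]]
    - [1,[0.1,-0.1,-7],[0,0,0]]
    - [1,[0.1,-0.1,-8.5],[0,0,0]]
    - [1,[0.1,-0.1,-9.4],[0,0,0]]
    - [1,[0.1,-0.1,-9.4],[0,0,0]]
    - [1,[0.1,-0.1,-9.4],[0,0,0]]
    - [0.2,[0.1,-0.1,-9.4],[0,0,0]]
    - [0.2,[0.1,-0.1,-9.4],[0,0,0]]
    - [0.2,[0.1,-0.1,-9.4],[0,0,0]]
    - [0.2,[0.1,-0.1,-9.4],[0,0,0]]
    - [0.2,[0.1,-0.1,-9.4],[0,0,0]]
  newtons: 40

```text
clock: 10.72
tool_pos: [0.5535, -0.3476, 0.05]
orientation: [0.955, -0.298, 0.0, 0.0]
contact_force: [-1.9, 0.7, 5.2]
gripper_width: 0.705
```

>>> jog_arm:
  rows:
    - [0.2,[0,0,0.5],[0,0,0]]
    - [0.2,[0,0,2],[0,0,0]]
    - [0.2,[0,0,5],[0,0,0]]
    - [0.2,[0,0,8],[0,0,0]]
    - [0.2,[-1.5,5,8],[0,0,0]]
    - [0.2,[-3.5,10,8],[0,0,0]]
    - [0.2,[-5.5,16,8],[0,0,0]]
    - [0.2,[-7.5,22,8],[0,0,0]]
    - [0.2,[-9.5,27,8],[0,0,0]]
    - [0.2,[-10.3,29.2,7.5],[0,0,0]]
    - [0.2,[-10.3,29.2,5],[0,0,0]]
    - [0.2,[-10.3,29.2,3],[0,0,0]]

```text
clock: 12.22
tool_pos: [0.4508, -0.0551, 0.0797]
orientation: [0.955, -0.298, 0.001, -0.0]
contact_force: [0.4, 0.1, -2.5]
gripper_width: 0.706
```

>>> jog_arm:
  rows:
    - [0.2,[0,0,-1.5],[0,0,0]]
    - [0.2,[0,0,-2.3],[0,0,0]]
    - [0.2,[0,0,-2.6],[0,0,0]]
    - [0.2,[0,0,-2.6],[0,0,0]]
    - [0.2,[0,0,-2.6],[0,0,0]]

```text
clock: 12.85
tool_pos: [0.4506, -0.0554, 0.0537]
orientation: [0.955, -0.298, 0.0, -0.0]
contact_force: [0.4, 0.6, -2.5]
gripper_width: 0.704
```

>>> jog_arm:
  rows:
    - [0.2,[0,0,-0.3],[0,0,0]]
    - [0.2,[0,0,-0.45],[0,0,0]]
    - [0.2,[0,0,-0.45],[0,0,0]]
    - [0.2,[0,0,-0.45],[0,0,0]]
    - [1,[0,0,-0.45],[0,0,0]]
    - [1,[0,0,-0.45],[0,0,0]]
    - [1,[0,0,-0.45],[0,0,0]]
    - [1,[0,0,-0.45],[0,0,0]]
    - [1,[0,0,2],[0,0,0]]
    - [1,[0,0,6],[0,0,0]]
    - [1,[0,0,11],[0,0,0]]
    - [1,[0,0,15],[0,0,0]]

```text
clock: 14.35
tool_pos: [0.4503, -0.0554, 0.2052]
orientation: [0.955, -0.298, 0.0, -0.0]
contact_force: [0.1, -0.6, -0.1]
gripper_width: 0.999
```

>>> jog_arm:
  rows:
    - [0.2,[3,-6,0],[0,0,0]]
    - [0.2,[6,-12,0],[0,0,0]]
    - [0.2,[9,-17,0],[0,0,0]]
    - [0.2,[11,-22,0],[0,0,0]]
    - [0.2,[12.5,-24.5,0],[0,0,0]]
    - [0.2,[12.5,-24.5,0],[0,0,0]]
    - [0.2,[12.5,-24.5,0],[0,0,0]]

```text
clock: 15.22
tool_pos: [0.5751, -0.2997, 0.203]
orientation: [0.955, -0.298, -0.0, -0.0]
contact_force: [-0.6, 0.8, 0.5]
gripper_width: 0.601
```

```bash
python3 - <<'E'
from h import *
c,W=shot('top','t3.png'); shot('wrist','w3.png'); shot('scene','s3.png')
C=c['color']; hsv=cv2.cvtColor(C,cv2.COLOR_RGB2HSV); H,S,V=cv2.split(hsv); z=W[...,2]
def cen(m,zz,n):
    k,lab,st,ce=cv2.connectedComponentsWithStats(m.astype(np.uint8)); i=1+np.argmax(st[1:,4]); print(n,st[i],ce[i].round(1),hit(c,*ce[i],zz).round(4))
b=np.zeros(z.shape,bool); b[140:225,385:490]=1
cen(b&(H>100)&(H<125)&(S>120),.004,'blue spot'); cen(b&(H>18)&(H<35)&(S>120),.004,'yellow spot')
b2=np.zeros(z.shape,bool); b2[195:260,270:370]=1
for n,m in (('jar',b2&(z>.075)&(H>15)&(H<35)&(S>120)),('bottle',b2&(z>.08)&(V<80))):
    p=W[m]; print(n,len(p),p.mean(0).round(4))
a=cv2.imread('pics/t3.png')[140:260,270:490]; b=cv2.imread('pics/w3.png')
cv2.imwrite('pics/m3.png',np.vstack([cv2.resize(b,(480,300)),cv2.resize(a,(480,262))])); print(observe()['tool_pos'])
E
```

```text
blue spot [407 179  19  19 278] [416.2 187.9] [ 0.546  -0.2668  0.004 ]
yellow spot [435 173  25  24 166] [448.3 186.3] [ 0.5479 -0.3496  0.004 ]
jar 477 [ 0.4492 -0.056   0.0866]
bottle 51 [0.4499 0.0426 0.0916]
[ 0.57531105 -0.29953471  0.20355415]
```

View pics/m3.png

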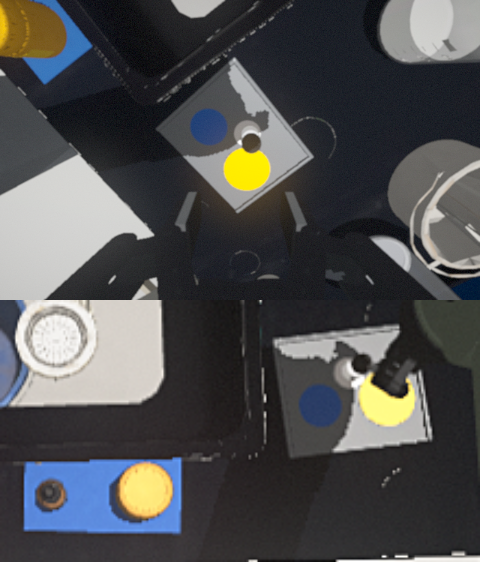

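Bottle and jar stand on the mat (lower panel, (50,493) and (146,490)), and the black vial is still on the white spot at wrist (250,140). I'll take exact seats and vial from the wrist picture already captured.

```bash
python3 - <<'E'
from h import *
c,W=shot('wrist','w3b.png'); H,S,V=cv2.split(cv2.cvtColor(c['color'],cv2.COLOR_RGB2HSV)); z=W[...,2]
def cen(m,zz,n):
    k,lab,st,ce=cv2.connectedComponentsWithStats(m.astype(np.uint8)); i=1+np.argmax(st[1:,4]); (u,v),_=cv2.minEnclosingCircle(np.argwhere(lab==i)[:,::-1].astype(np.float32)); print(n,st[i],hit(c,*ce[i],zz).round(4),'circ',hit(c,u,v,zz).round(4),'cloud',np.nanmedian(W[lab==i],0).round(4))
b=np.zeros(z.shape,bool); b[90:270,200:430]=1
cen(b&(H>100)&(H<125)&(S>120),.004,'blue'); cen(b&(H>22)&(H<35)&(S>120)&(V>120),.004,'yellow')
cen(b&(z>.045)&(z<.07)&(V<90),.054,'black cap')
E
```

```text
blue [ 254  145   48   48 1807] [ 0.5451 -0.2654  0.004 ] circ [ 0.545  -0.2654  0.004 ] cloud [ 0.5454 -0.2653  0.0052]
yellow [ 298  197   62   57 2695] [ 0.5523 -0.3461  0.004 ] circ [ 0.5528 -0.3456  0.004 ] cloud [ 0.5524 -0.3459  0.0052]
black cap [323 178  24  24 386] [ 0.5862 -0.3025  0.054 ] circ [ 0.5861 -0.3035  0.054 ] cloud [ 0.5863 -0.3025  0.0545]
```

>>> jog_arm:
  rows:
    - [0.2,[1.0,-0.4,-4],[0,0,0]]
    - [0.2,[1.0,-0.4,-8],[0,0,0]]
    - [0.2,[1.0,-0.4,-11],[0,0,0]]
    - [0.2,[1.0,-0.4,-13.5],[0,0,0]]
    - [0.2,[1.0,-0.4,-15.5],[0,0,0]]
    - [0.2,[1.0,-0.4,-16.5],[0,0,0]]
    - [0.2,[1.0,-0.4,-16.5],[0,0,0]]
    - [0.2,[1.0,-0.4,-16.5],[0,0,0]]
  newtons: 25

```text
clock: 16.42
tool_pos: [0.5858, -0.3046, 0.0392]
orientation: [0.955, -0.298, 0.001, 0.0]
contact_force: [-0.4, -1.2, -0.2]
gripper_width: 0.602
```

>>> jog_arm:
  rows:
    - [-0.7,[0,0,0],[0,0,0]]
    - [-0.7,[0,0,0],[0,0,0]]
    - [-0.7,[0,0,0],[0,0,0]]
    - [-0.7,[0,0,0],[0,0,0]]
    - [-0.7,[0,0,0],[0,0,0]]
    - [-0.7,[0,0,0],[0,0,0]]
    - [-0.7,[0,0,0.5],[0,0,0]]
    - [-0.7,[0,0,3],[0,0,0]]
    - [-0.7,[0,0,7],[0,0,0]]
    - [-0.7,[0,0,12],[0,0,0]]
    - [-0.7,[0,0,14],[0,0,0]]
    - [-0.7,[0,0,14],[0,0,0]]

```text
clock: 17.92
tool_pos: [0.5859, -0.3047, 0.1799]
orientation: [0.955, -0.298, 0.001, 0.0]
contact_force: [0.3, 0.7, -0.9]
gripper_width: 0.282
```

>>> jog_arm:
  rows:
    - [-0.7,[-1.5,5,0],[0,0,0]]
    - [-0.7,[-3,11,0],[0,0,0]]
    - [-0.7,[-4.6,17,0],[0,0,0]]
    - [-0.7,[-6.3,23,0],[0,0,0]]
    - [-0.7,[-7.9,29,0],[0,0,0]]
    - [-0.7,[-9.5,35,0],[0,0,0]]
    - [-0.7,[-11.2,41,0],[0,0,0]]
    - [-0.7,[-12.8,47,0],[0,0,0]]
    - [-0.7,[-14,51.5,0],[0,0,0]]
    - [-0.7,[-14.5,53.3,0],[0,0,0]]
    - [-0.7,[-14.5,53.3,0],[0,0,0]]
    - [-0.7,[-14.5,53.3,0],[0,0,0]]

```text
clock: 19.42
tool_pos: [0.4403, 0.2275, 0.1776]
orientation: [0.954, -0.298, -0.0, 0.001]
contact_force: [0.2, -0.2, -0.4]
gripper_width: 0.285
```

>>> jog_arm:
  rows:
    - [-0.7,[0,0,-4],[0,0,0]]
    - [-0.7,[0,0,-8],[0,0,0]]
    - [-0.7,[0,0,-11],[0,0,0]]
    - [-0.7,[0,0,-12.5],[0,0,0]]
    - [-0.7,[0,0,-13.5],[0,0,0]]
    - [-0.7,[0,0,-13.5],[0,0,0]]
    - [-0.7,[0,0,-13.5],[0,0,0]]

```text
clock: 20.3
tool_pos: [0.4408, 0.2288, 0.044]
orientation: [0.955, -0.298, 0.0, -0.0]
contact_force: [0.2, -0.3, 0.5]
gripper_width: 0.287
```

>>> jog_arm:
  rows:
    - [-0.7,[0,0,-0.35],[0,0,0]]
    - [-0.7,[0,0,-0.55],[0,0,0]]
    - [-0.7,[0,0,-0.55],[0,0,0]]
    - [-0.7,[0,0,-0.55],[0,0,0]]
    - [-0.2,[0,0,-0.55],[0,0,0]]
    - [0.2,[0,0,-0.55],[0,0,0]]
    - [0.2,[0,0,-0.55],[0,0,0]]
    - [0.2,[0,0,-0.55],[0,0,0]]
    - [0.2,[0,0,2],[0,0,0]]
    - [0.2,[0,0,6],[0,0,0]]
    - [0.2,[0,0,11],[0,0,0]]
    - [0.2,[0,0,14],[0,0,0]]

```text
clock: 21.8
tool_pos: [0.4407, 0.2288, 0.1855]
orientation: [0.955, -0.298, 0.001, -0.001]
contact_force: [0.1, 0.4, -0.9]
gripper_width: 0.602
```

>>> jog_arm:
  rows:
    - [0.2,[-1.5,4,0],[0,0,0]]
    - [0.2,[-1.5,7,0],[0,0,0]]
    - [0.2,[-1.5,7,0],[0,0,0]]
    - [0.2,[-1.5,7,0],[0,0,0]]

```text
clock: 22.3
tool_pos: [0.4253, 0.2979, 0.1831]
orientation: [0.955, -0.298, -0.0, 0.0]
contact_force: [-0.2, -0.1, -0.2]
gripper_width: 0.594
```

```bash
python3 - <<'E'
from h import *
c,W=shot('wrist','w4.png'); t,T=shot('top','t4.png'); H,S,V=cv2.split(cv2.cvtColor(c['color'],cv2.COLOR_RGB2HSV)); z=W[...,2]
def cen(m,n):
    k,lab,st,ce=cv2.connectedComponentsWithStats(m.astype(np.uint8)); i=1+np.argmax(st[1:,4]); print(n,st[i],hit(c,*ce[i],.05).round(4),'cloud',np.nanmedian(W[lab==i],0).round(4))
cen((H>45)&(H<90)&(S>90)&(z>.04)&(z<.06),'green cap')
cen((V<90)&(z>.043)&(z<.062)&(abs(W[...,0]-.44)<.04)&(abs(W[...,1]-.229)<.04),'black cap')
a=cv2.imread('pics/t4.png')[150:260,140:370]; b=cv2.imread('pics/w4.png')
cv2.imwrite('pics/m4.png',np.vstack([cv2.resize(b,(480,300)),cv2.resize(a,(480,230))])); print(observe()['tool_pos'])
E
```

```text
green cap [301 128  30  29 663] [0.4478 0.3384 0.05  ] cloud [0.4478 0.3384 0.0505]
black cap [367 239  27  18 241] [0.4424 0.232  0.05  ] cloud [0.4441 0.234  0.0531]
[0.42555359 0.29760229 0.18318691]
```

View pics/m4.png

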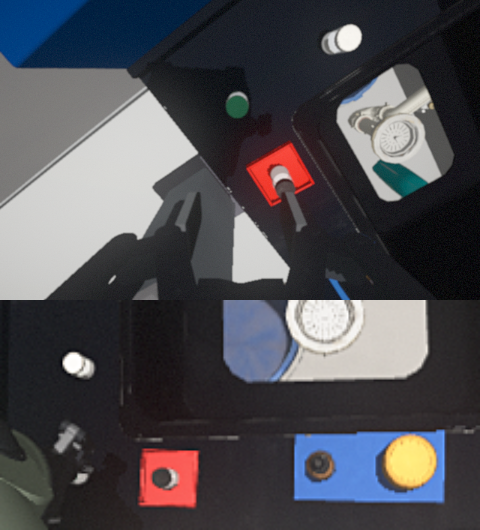

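Black vial stands in the red tray (wrist (280,178), top (165,478)). The green cap is at wrist (237,104), i.e. (.448,.338), matching the first reading. Going for the green vial.

>>> jog_arm:
  rows:
    - [0.2,[2.25,4.05,0],[0,0,0]]
    - [0.2,[2.25,4.05,-4],[0,0,0]]
    - [0.2,[2.25,4.05,-8],[0,0,0]]
    - [0.2,[2.25,4.05,-11],[0,0,0]]
    - [0.2,[2.25,4.05,-13.5],[0,0,0]]
    - [0.2,[2.25,4.05,-14.8],[0,0,0]]
    - [0.2,[2.25,4.05,-14.8],[0,0,0]]
    - [0.2,[2.25,4.05,-14.8],[0,0,0]]

```text
clock: 23.4
tool_pos: [0.4483, 0.3393, 0.0362]
orientation: [0.955, -0.298, 0.0, -0.0]
contact_force: [-0.1, 0.4, 0.4]
gripper_width: 0.599
```

>>> jog_arm:
  rows:
    - [-0.7,[0,0,0],[0,0,0]]
    - [-0.7,[0,0,0],[0,0,0]]
    - [-0.7,[0,0,0],[0,0,0]]
    - [-0.7,[0,0,0],[0,0,0]]
    - [-0.7,[0,0,0],[0,0,0]]
    - [-0.7,[0,0,0],[0,0,0]]
    - [-0.7,[0,0,0.5],[0,0,0]]
    - [-0.7,[0,0,3],[0,0,0]]
    - [-0.7,[0,0,7],[0,0,0]]
    - [-0.7,[0,0,12],[0,0,0]]
    - [-0.7,[0,0,15],[0,0,0]]
    - [-0.7,[0,0,15],[0,0,0]]

```text
clock: 24.9
tool_pos: [0.4487, 0.3397, 0.1879]
orientation: [0.955, -0.298, 0.001, -0.002]
contact_force: [0.7, -0.1, -0.3]
gripper_width: 0.284
```

>>> jog_arm:
  rows:
    - [-0.7,[1,-5,0],[0,0,0]]
    - [-0.7,[2.3,-11,0],[0,0,0]]
    - [-0.7,[3.5,-17,0],[0,0,0]]
    - [-0.7,[4.8,-23,0],[0,0,0]]
    - [-0.7,[6.1,-29,0],[0,0,0]]
    - [-0.7,[7.3,-35,0],[0,0,0]]
    - [-0.7,[8.6,-41,0],[0,0,0]]
    - [-0.7,[9.8,-47,0],[0,0,0]]
    - [-0.7,[11,-53,0],[0,0,0]]
    - [-0.7,[12.4,-59,0],[0,0,0]]
    - [-0.7,[13.5,-63.5,0],[0,0,0]]
    - [-0.7,[13.5,-64.3,0],[0,0,0]]

```text
clock: 26.4
tool_pos: [0.582, -0.3073, 0.1839]
orientation: [0.954, -0.3, -0.001, 0.0]
contact_force: [-1.2, 0.6, 0.1]
gripper_width: 0.287
```

>>> jog_arm:
  rows:
    - [-0.7,[0,0,0],[0,0,0]]
    - [-0.7,[0,0,0],[0,0,0]]
    - [-0.7,[0,0,-4],[0,0,0]]
    - [-0.7,[0,0,-8],[0,0,0]]
    - [-0.7,[0,0,-11],[0,0,0]]
    - [-0.7,[0,0,-13],[0,0,0]]
    - [-0.7,[0,0,-14],[0,0,0]]
    - [-0.7,[0,0,-14],[0,0,0]]
    - [-0.7,[0,0,-14],[0,0,0]]

```text
clock: 27.52
tool_pos: [0.5834, -0.3041, 0.0463]
orientation: [0.955, -0.298, 0.001, 0.0]
contact_force: [-0.2, -0.0, -0.4]
gripper_width: 0.283
```

>>> jog_arm:
  rows:
    - [-0.7,[0,0,-0.4],[0,0,0]]
    - [-0.7,[0,0,-0.6],[0,0,0]]
    - [-0.7,[0,0,-0.6],[0,0,0]]
    - [-0.7,[0,0,-0.6],[0,0,0]]
    - [-0.2,[0,0,-0.6],[0,0,0]]
    - [0.2,[0,0,-0.6],[0,0,0]]
    - [0.2,[0,0,-0.6],[0,0,0]]
    - [0.2,[0,0,-0.6],[0,0,0]]
    - [0.2,[0,0,2],[0,0,0]]
    - [0.2,[0,0,6],[0,0,0]]
    - [0.2,[0,0,11],[0,0,0]]
    - [0.2,[0,0,15],[0,0,0]]

```text
clock: 29.02
tool_pos: [0.583, -0.304, 0.1973]
orientation: [0.955, -0.298, 0.0, 0.0]
contact_force: [-0.5, -0.1, -1.0]
gripper_width: 0.603
```

>>> jog_arm:
  rows:
    - [1,[-3,6,0],[0,0,0]]
    - [1,[-5,9,0],[0,0,0]]
    - [1,[-5,9,0],[0,0,0]]
    - [1,[-5,9,0],[0,0,0]]
    - [1,[-5,9,0],[0,0,0]]

```text
clock: 29.65
tool_pos: [0.5331, -0.2148, 0.1951]
orientation: [0.954, -0.298, 0.0, 0.0]
contact_force: [0.1, -0.7, 0.4]
gripper_width: 0.999
```

```bash
python3 - <<'E'
from h import *
def cen(c,W,m,n,zz):
    k,lab,st,ce=cv2.connectedComponentsWithStats(m.astype(np.uint8)); i=1+np.argmax(st[1:,4]); print(n,st[i],hit(c,*ce[i],zz).round(4),'cloud',np.nanmedian(W[lab==i],0).round(4))
for k in ('wrist','top'):
    c,W=shot(k,k[0]+'5.png'); H,S,V=cv2.split(cv2.cvtColor(c['color'],cv2.COLOR_RGB2HSV)); X,Y,z=W[...,0],W[...,1],W[...,2]
    cad=(abs(X-.56)<.09)&(abs(Y+.305)<.1)
    cen(c,W,cad&(H>45)&(H<90)&(S>90)&(z>.04),'green cap',.054)
    cen(c,W,cad&(H>100)&(H<125)&(S>120)&(z<.02),'blue',.004)
    cen(c,W,cad&(H>20)&(H<35)&(S>120)&(V>90)&(z<.02),'yellow',.004)
    if k=='top':
        mat=(abs(X-.449)<.06)&(abs(Y+.012)<.1)
        for n,m in (('jar',mat&(z>.075)&(H>15)&(H<35)&(S>120)),('bottle',mat&(z>.08)&(V<80))): print(n,m.sum(),np.nanmean(W[m],0).round(4))
a=cv2.imread('pics/t5.png')[140:260,270:490]; b=cv2.imread('pics/w5.png')
cv2.imwrite('pics/m5.png',np.vstack([cv2.resize(b,(480,300)),cv2.resize(a,(480,262))])); print(observe()['tool_pos'])
E
```

```text
green cap [410 232  26  23 444] [ 0.5824 -0.3032  0.054 ] cloud [ 0.5824 -0.3027  0.0546]
blue [ 336  192   48   45 1673] [ 0.5451 -0.2661  0.004 ] cloud [ 0.5453 -0.2656  0.0052]
yellow [ 375  240   61   54 1934] [ 0.548  -0.3434  0.004 ] cloud [ 0.5469 -0.3437  0.0053]Traceback (most recent call last):
  File "<stdin>", line 7, in <module>
  File "<stdin>", line 3, in cen
    return _wrapfunc(a, 'argmax', axis=axis, out=out, **kwds)
    return bound(*args, **kwds)
ValueError: attempt to get argmax of an empty sequence
```

Green vial reads (.5824,-.303) at the right cap height, within 1–2 mm of the white spot. The top view is blocked by the arm, so that crop failed. Jar next.

>>> jog_arm:
  rows:
    - [1,[-3,6,0],[0,0,0]]
    - [1,[-6,12,0],[0,0,0]]
    - [1,[-8.3,15.9,0],[0,0,0]]
    - [1,[-8.3,15.9,0],[0,0,0]]
    - [1,[-8.3,15.9,0],[0,0,0]]
    - [1,[-8.3,15.9,-4],[0,0,0]]
    - [1,[-8.3,15.9,-8],[0,0,0]]
    - [1,[-8.3,15.9,-11],[0,0,0]]
    - [1,[-8.3,15.9,-13],[0,0,0]]
    - [1,[-8.3,15.9,-14.4],[0,0,0]]
    - [1,[-8.3,15.9,-14.6],[0,0,0]]
    - [1,[-8.3,15.9,-14.6],[0,0,0]]
  newtons: 40

```text
clock: 31.25
tool_pos: [0.4502, -0.0551, 0.0497]
orientation: [0.955, -0.298, 0.0, -0.0]
contact_force: [0.0, -0.3, 0.3]
gripper_width: 1.001
```

>>> jog_arm:
  rows:
    - [0.2,[0,0,0],[0,0,0]]
    - [0.2,[0,0,0],[0,0,0]]
    - [0.2,[0,0,0],[0,0,0]]
    - [0.2,[0,0,0],[0,0,0]]
    - [0.2,[0,0,0],[0,0,0]]
    - [0.2,[0,0,0.5],[0,0,0]]
    - [0.2,[0,0,2],[0,0,0]]
    - [0.2,[0,0,5],[0,0,0]]
    - [0.2,[0,0,9],[0,0,0]]
    - [0.2,[0,0,12],[0,0,0]]
    - [0.2,[0,0,12],[0,0,0]]
    - [0.2,[0,0,12],[0,0,0]]

```text
clock: 32.75
tool_pos: [0.4495, -0.055, 0.1693]
orientation: [0.955, -0.298, -0.0, 0.0]
contact_force: [0.2, 0.7, -2.3]
gripper_width: 0.702
```

>>> jog_arm:
  rows:
    - [0.2,[1.5,-5,0],[0,0,0]]
    - [0.2,[3.5,-11,0],[0,0,0]]
    - [0.2,[5.7,-17,0],[0,0,0]]
    - [0.2,[8,-23,0],[0,0,0]]
    - [0.2,[9.7,-28,0],[0,0,0]]
    - [0.2,[10.2,-29.2,0],[0,0,0]]
    - [0.2,[10.2,-29.2,0],[0,0,0]]
    - [0.2,[10.2,-29.2,0],[0,0,0]]

```text
clock: 33.75
tool_pos: [0.5517, -0.3451, 0.1688]
orientation: [0.955, -0.297, -0.001, -0.0]
contact_force: [0.3, -0.5, -1.9]
gripper_width: 0.702
```

>>> jog_arm:
  rows:
    - [0.2,[0,0,-3],[0,0,0]]
    - [0.2,[0,0,-6],[0,0,0]]
    - [0.2,[0,0,-8.5],[0,0,0]]
    - [0.2,[0,0,-10.3],[0,0,0]]
    - [0.2,[0,0,-11.2],[0,0,0]]
    - [0.2,[0,0,-11.2],[0,0,0]]
    - [0.2,[0,0,-11.2],[0,0,0]]

```text
clock: 34.62
tool_pos: [0.5523, -0.3471, 0.0582]
orientation: [0.955, -0.298, 0.001, 0.0]
contact_force: [-0.1, 0.2, -1.9]
gripper_width: 0.703
```

>>> jog_arm:
  rows:
    - [0.2,[0,0,-0.5],[0,0,0]]
    - [0.2,[0,0,-0.75],[0,0,0]]
    - [0.2,[0,0,-0.75],[0,0,0]]
    - [0.2,[0,0,-0.75],[0,0,0]]
    - [1,[0,0,-0.75],[0,0,0]]
    - [1,[0,0,-0.75],[0,0,0]]
    - [1,[0,0,-0.75],[0,0,0]]
    - [1,[0,0,-0.75],[0,0,0]]
    - [1,[0,0,2],[0,0,0]]
    - [1,[0,0,6],[0,0,0]]
    - [1,[0,0,11],[0,0,0]]
    - [1,[0,0,15],[0,0,0]]

```text
clock: 36.12
tool_pos: [0.552, -0.347, 0.2093]
orientation: [0.955, -0.298, 0.001, 0.0]
contact_force: [0.2, -0.2, 0.1]
gripper_width: 1.002
```

```bash
python3 - <<'E'
from h import *
c,W=shot('top','t6.png'); H,S,V=cv2.split(cv2.cvtColor(c['color'],cv2.COLOR_RGB2HSV)); X,Y,z=W[...,0],W[...,1],W[...,2]
mat=(abs(X-.449)<.06)&(abs(Y+.012)<.1)
for n,m in (('bottle cap',mat&(z>.08)&(V<80)),('teat',mat&(z>.095)),('amber',mat&(z>.02)&(z<.068))): print(n,m.sum(),np.nanmean(W[m],0).round(4))
print(observe()['tool_pos'])
E
```

```text
bottle cap 52 [0.4489 0.0455 0.0912]
teat 27 [0.45   0.0448 0.1057]
amber 81 [0.4483 0.0434 0.0568]
[ 0.55358369 -0.34779509  0.2143954 ]
```

>>> jog_arm:
  rows:
    - [1,[-1,6,0],[0,0,0.15]]
    - [1,[-3,12,0],[0,0,0.3]]
    - [1,[-5,18,0],[0,0,0.45]]
    - [0.35,[-6.5,24,0],[0,0,0.6]]
    - [0.35,[-8,30,0],[0,0,0.75]]
    - [0.35,[-9.5,36,0],[0,0,0.87]]
    - [0.35,[-10.3,39.2,0],[0,0,0.87]]
    - [0.35,[-10.3,39.2,0],[0,0,0.87]]
    - [0.35,[-10.3,39.2,0],[0,0,0.87]]
    - [0.35,[-10.3,39.2,-3],[0,0,0.87]]
    - [0.35,[-10.3,39.2,-6],[0,0,0.87]]
    - [0.35,[-10.3,39.2,-6],[0,0,0.87]]

```text
clock: 37.67
tool_pos: [0.4481, 0.044, 0.146]
orientation: [0.991, 0.131, -0.002, -0.0]
contact_force: [-0.5, 0.4, 0.2]
gripper_width: 0.674
```

>>> jog_arm:
  rows:
    - [0.35,[0,0,0],[0,0,0]]

```text
clock: 37.8
tool_pos: [0.4493, 0.0447, 0.1481]
orientation: [0.991, 0.132, 0.0, 0.0]
contact_force: [-0.1, -1.0, -0.0]
gripper_width: 0.672
```

>>> jog_arm:
  rows:
    - [0.35,[0,0,-3],[0,0,0]]
    - [0.35,[0,0,-5.5],[0,0,0]]
    - [0.35,[0,0,-7.5],[0,0,0]]
    - [0.35,[0,0,-8.5],[0,0,0]]
    - [0.35,[0,0,-8.5],[0,0,0]]
    - [0.35,[0,0,-8.5],[0,0,0]]
  newtons: 30

```text
clock: 38.55
tool_pos: [0.4494, 0.0451, 0.0631]
orientation: [0.991, 0.132, 0.001, 0.0]
contact_force: [0.3, -0.8, 0.3]
gripper_width: 0.679
```

>>> jog_arm:
  rows:
    - [-0.6,[0,0,0],[0,0,0]]
    - [-0.6,[0,0,0],[0,0,0]]
    - [-0.6,[0,0,0],[0,0,0]]
    - [-0.6,[0,0,0],[0,0,0]]
    - [-0.6,[0,0,0],[0,0,0]]
    - [-0.6,[0,0,0.5],[0,0,0]]
    - [-0.6,[0,0,2],[0,0,0]]
    - [-0.6,[0,0,5],[0,0,0]]
    - [-0.6,[0,0,9],[0,0,0]]
    - [-0.6,[0,0,10],[0,0,0]]
    - [-0.6,[0,0,10],[0,0,0]]

```text
clock: 39.92
tool_pos: [0.4491, 0.0449, 0.163]
orientation: [0.991, 0.132, 0.001, 0.0]
contact_force: [-0.3, 0.1, -1.5]
gripper_width: 0.377
```

>>> jog_arm:
  rows:
    - [-0.6,[1.5,-6,0],[0,0,0]]
    - [-0.6,[3.5,-12,0],[0,0,0]]
    - [-0.6,[5.5,-18,0],[0,0,0]]
    - [-0.6,[7.3,-24,0],[0,0,0]]
    - [-0.6,[9,-29,0],[0,0,0]]
    - [-0.6,[9.6,-31,0],[0,0,0]]
    - [-0.6,[9.6,-31,0],[0,0,0]]
    - [-0.6,[9.6,-31,0],[0,0,0]]
    - [-0.6,[9.6,-31,-3],[0,0,0]]
    - [-0.6,[9.6,-31,-6],[0,0,0]]
    - [-0.6,[9.6,-31,-8.5],[0,0,0]]
    - [-0.6,[9.6,-31,-9.2],[0,0,0]]

```text
clock: 41.42
tool_pos: [0.5442, -0.2634, 0.069]
orientation: [0.991, 0.133, -0.001, -0.001]
contact_force: [0.4, -0.6, -1.5]
gripper_width: 0.376
```

>>> jog_arm:
  rows:
    - [-0.6,[0,0,0],[0,0,0]]
    - [-0.6,[0,0,-0.4],[0,0,0]]
    - [-0.6,[0,0,-0.4],[0,0,0]]

```text
clock: 41.8
tool_pos: [0.545, -0.2649, 0.0667]
orientation: [0.991, 0.132, 0.0, 0.0]
contact_force: [0.4, 0.2, -0.5]
gripper_width: 0.377
```

>>> jog_arm:
  rows:
    - [-0.6,[0,0,-0.25],[0,0,0]]
    - [-0.6,[0,0,-0.25],[0,0,0]]
    - [-0.6,[0,0,-0.25],[0,0,0]]
    - [0.0,[0,0,-0.25],[0,0,0]]
    - [0.35,[0,0,-0.25],[0,0,0]]
    - [0.35,[0,0,-0.25],[0,0,0]]
    - [0.35,[0,0,-0.25],[0,0,0]]
    - [0.35,[0,0,2],[0,0,0]]
    - [0.35,[0,0,6],[0,0,0]]
    - [0.35,[0,0,11],[0,0,0]]
    - [0.35,[0,0,15],[0,0,0]]
    - [0.35,[0,0,15],[0,0,0]]

```text
clock: 43.3
tool_pos: [0.546, -0.2653, 0.2193]
orientation: [0.991, 0.132, 0.002, 0.001]
contact_force: [1.0, -0.1, -0.2]
gripper_width: 0.676
```

>>> jog_arm:
  rows:
    - [0.35,[-4,5,0],[0,0,0]]
    - [0.35,[-8,10,0],[0,0,0]]
    - [0.35,[-10,15,0],[0,0,0]]
    - [0.35,[-10,20,0],[0,0,0]]
    - [0.35,[-10,20,0],[0,0,0]]
    - [0.35,[-10,20,0],[0,0,0]]

```text
clock: 44.05
tool_pos: [0.4447, -0.0652, 0.2159]
orientation: [0.991, 0.132, -0.0, -0.0]
contact_force: [-0.2, -0.1, -0.3]
gripper_width: 0.677
```

```bash
python3 - <<'E'
from h import *
c,W=shot('top','t7.png'); H,S,V=cv2.split(cv2.cvtColor(c['color'],cv2.COLOR_RGB2HSV)); X,Y,z=W[...,0],W[...,1],W[...,2]
cad=(abs(X-.56)<.09)&(abs(Y+.305)<.1)
for n,m in (('jar',cad&(z>.078)&(H>12)&(H<35)&(S>120)),('bottle cap',cad&(z>.08)&(V<80)),('teat',cad&(z>.097)),('green',cad&(H>45)&(H<90)&(S>90)&(z>.045)),('black',(abs(X-.44)<.04)&(abs(Y-.229)<.04)&(z>.045)),('white',(abs(X-.574)<.03)&(abs(Y-.331)<.03)&(z>.042))):
    p=W[m]; print(n,m.sum(),np.nanmedian(p,0).round(4), ((np.nanmax(p,0)+np.nanmin(p,0))/2).round(4))
a=cv2.imread('pics/t7.png'); 
cv2.imwrite('pics/m7.png',np.vstack([cv2.resize(a[140:220,380:490],(700,509)),cv2.copyMakeBorder(a[200:260,150:370],0,30,0,480,cv2.BORDER_CONSTANT)]))
print(observe()['tool_pos'],observe()['contact_force'])
E
```

```text
jar 497 [ 0.5506 -0.3464  0.0875] [ 0.5509 -0.347   0.0855]
bottle cap 59 [ 0.5435 -0.2611  0.0879] [ 0.5443 -0.3151  0.0963]
teat 24 [ 0.545  -0.2636  0.1065] [ 0.5461 -0.2645  0.1061]
green 63 [ 0.582  -0.3037  0.0538] [ 0.5822 -0.3044  0.0524]
black 79 [0.441  0.2264 0.0523] [0.4401 0.226  0.0515]
white 82 [0.5745 0.3298 0.0501] [0.5739 0.3313 0.0485]
[ 0.44473772 -0.06556821  0.21589711] [ 0.43742174 -0.99803628  0.71613243]
```

View pics/m7.png

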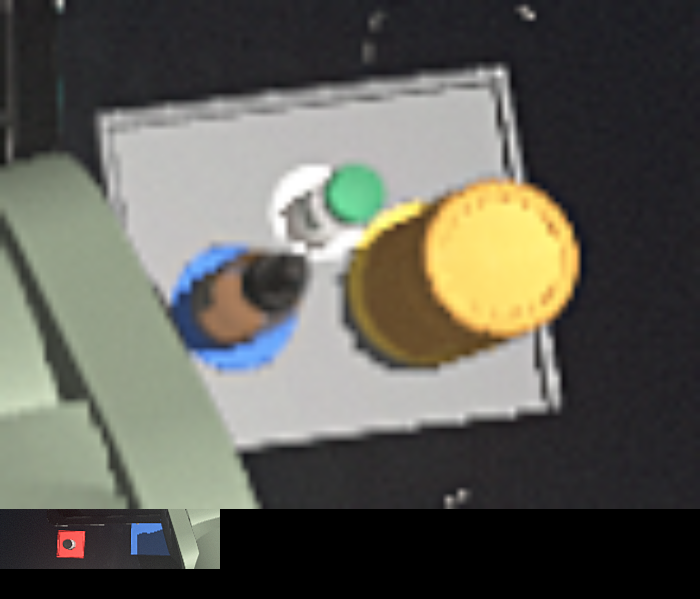

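Bottle foot is on the blue spot (240,310), jar on yellow (≈(425,290)), green vial on white (315,210), and black vial in the tray. All of them are within about 3 mm of target by the numbers, and the arm is clear.

```bash
python3 -c "
from h import *
print(hand_in())"
```

```text
the job is handed in; nothing more can be done
None
```

The job is done and handed in at about 44 s of the 128 s allowed; `hand_in()` reports no verdict. I followed the order you gave: bottle and jar to the mat, black vial to the red tray, green vial to the white spot, then the jar and the bottle back to their spots.

The last top view, with the arm clear and the gripper holding nothing, showed everything upright:

| Thing | Measured position (x, y) | Target | Offset |
|---|---|---|---|
| bottle | (.545–.546, -.264) | blue spot (.5455, -.266) | about 2 mm |
| jar | (.551, -.3465) | yellow spot (.5525, -.346) | about 2 mm |
| green vial | (.582, -.304) | white spot (.583, -.303) | about 2 mm |
| black vial | (.441, .226) | tray centre (.441, .2285) | about 3 mm |
| white vial | (.574, .331) | start position | unmoved |

- **Yellow spot:** its readings disagreed by up to about 5 mm where the jar, a finger or a vial partly hid it. I used the unobstructed wrist-camera reading, which fits the given caddy geometry.
- **White spot:** estimates from the caddy's outline differed by 3–5 mm in x from the direct views, and I relied on the direct ones.
- **Green vial check:** the script that checked it after placing stopped part-way because the arm hid the caddy from the top camera. The wrist view and the last top view both confirmed the placing.

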